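Fit the matching controller plate into the solar planter's control box

TASK

Lift the battery out of the open control box and lower it into the striped cradle, standing upright, its long side along the cradle's. Then take the one controller plate whose two holes match the box's two locating pins and lower it, without dropping it, over the pins until it lies flush on its four supports. Leave the other plate and everything else on the bench where it is.

Things in the scene. Friction and masses are not known exactly. Their poses are not given: they have to be found in the camera images.
- bed: Fixed grey control-box base, an open tray 140 (x) by 210 (y) mm, walls 5 mm thick, 26 mm high, white floor 6 mm up. Origin: centre of its underside. Four brass support bosses in the corners, tops 14 mm above the table, carry the plate, centred, its y along the tray's y. Two locating pins, tops 42 mm above the table, upper 8 mm tapered
- big_pin (a point): Tip (centre of the top) of the big locating pin, 16 mm diameter; always at x = 0, y = -70 mm in the tray's frame
- small_pin_tip (a point): Tip of the small locating pin, 11 mm diameter, with a foot 20 mm across and 3 mm high; it stands at y = +45 or y = +70 mm in the tray's frame (x = 0), so 115 or 140 mm from the big pin. A flat black cap 3 mm high fills the other place
- plate_green_grip (a point): Aluminium controller plate 110 (x) by 180 (y) by 6 mm, lying flat, 0.25 to 0.42 kg. Its grip is a solid green block on its middle, 44 (x) by 56 (y) by 45 mm high, grasped across x; flat black strips beside it. This point: the block's centre, 28.5 mm above the plate's underside, z up. Seen from it, an 18 mm hole lies at x = 0, y = -70 mm, a 13 mm hole at x = 0, y = +45 mm: 115 mm apart
- plate_blue_grip (a point): Aluminium controller plate 110 (x) by 180 (y) by 6 mm, lying flat, 0.25 to 0.42 kg. Its grip is a solid blue block on its middle, 44 (x) by 56 (y) by 45 mm high, grasped across x; flat black strips beside it. This point: the block's centre, 28.5 mm above the plate's underside, z up. Seen from it, an 18 mm hole lies at x = 0, y = -70 mm, a 13 mm hole at x = 0, y = +70 mm: 140 mm apart
- plate_green_bighole (a point): Centre of the 18 mm hole of the green plate, at its top face
- plate_blue_bighole (a point): Centre of the 18 mm hole of the blue plate, at its top face
- battery_center (a point): Centre of the battery, a solid black block with an orange band and grey top, 90 (x) by 40 (y) by 85 mm high, upright; 0.4 to 0.65 kg. It starts standing on the tray's floor between the pins, its x roughly along the tray's x. Grasp across its 40 mm (along y), in its upper part, above the pins
- cradle: Fixed battery cradle, a yellow and black striped open tray, outside 70 (x) by 120 (y) by 30 mm high, walls 5 mm, so 60 by 110 mm inside, floor 5 mm above the table. Origin: centre of its underside, z up. The battery's 90 mm side goes along the cradle's y, either way round
- bottle: Bystander: green bottle 60 mm across, 160 mm tall; origin at its underside
- pot: Bystander: terracotta plant pot 76 mm across, 75 mm tall; origin at its underside
- mast: Fixed sensor mast, an obstacle: upright white post 20 mm across on a 50 mm round foot, grey head 36 mm across on top, 240 mm tall; origin at its underside
- jar: Bystander: amber jar 50 mm across, 85 mm tall; origin at its underside
- meter: Bystander: yellow hand meter 130 by 70 by 32 mm lying flat, knob to 40 mm; origin at its underside
- tape: Bystander: black tape roll lying flat, 90 mm across, 22 mm high; origin at its underside
- screwdriver: Bystander: screwdriver lying beyond the cradle; origin at its underside
- pliers: Bystander: green-handled pliers lying flat, 145 mm long, 12 mm high; origin at its underside. Farther fixed things: a planter trough with seedlings (to 150 mm high) from x = 0.85 m on, and equipment beyond 0.5 m to either side, up to 250 mm high
There are look-alikes about, which are no part of the job. What is shaped like the part that bears plate_green_grip but orange is not meant.

How it is judged:
On the way, in this order (a step that is already met when the one before it is completed fails the run):
1. the battery stands in its cradle (x of battery_center in the frame of cradle between -0.014 and 0.014 m and y of battery_center in the frame of cradle between -0.014 and 0.014 m and z of battery_center in the frame of cradle between 0.0445 and 0.0505 m and angle between battery_center's own z axis and vertical below 0.05 rad), for 0.2 s.
2. the matching plate lies flush over the pins (((y of small_pin_tip in the frame of bed above 0.0575 m and (z of plate_blue_grip in the frame of bed between 0.0405 and 0.0445 m and x of plate_blue_grip in the frame of bed between -0.004 and 0.004 m and y of plate_blue_grip in the frame of bed between -0.004 and 0.004 m and angle between plate_blue_grip's own z axis and vertical below 0.03 rad and angle between the y axis of plate_blue_grip and the y axis of bed, either way round below 0.05 rad and horizontal distance between plate_blue_bighole and big_pin below 0.004 m)) or (not (y of small_pin_tip in the frame of bed above 0.0575 m) and (z of plate_green_grip in the frame of bed between 0.0405 and 0.0445 m and x of plate_green_grip in the frame of bed between -0.004 and 0.004 m and y of plate_green_grip in the frame of bed between -0.004 and 0.004 m and angle between plate_green_grip's own z axis and vertical below 0.03 rad and angle between the y axis of plate_green_grip and the y axis of bed, either way round below 0.05 rad and horizontal distance between plate_green_bighole and big_pin below 0.004 m)))), for 0.2 s.
At the end, for the whole second after the job is handed in: Battery upright in the cradle (within 14 mm of its centre, 3 mm in height, tilt under 3 degrees); the plate that fits the pins (blue if they are 140 mm apart, green if 115) flush on the supports, within 4 mm sideways, 2 mm in height, tilt under 1.7 degrees (all of step 1 and ((y of small_pin_tip in the frame of bed above 0.0575 m and (z of plate_blue_grip in the frame of bed between 0.0405 and 0.0445 m and x of plate_blue_grip in the frame of bed between -0.004 and 0.004 m and y of plate_blue_grip in the frame of bed between -0.004 and 0.004 m and angle between plate_blue_grip's own z axis and vertical below 0.03 rad and angle between the y axis of plate_blue_grip and the y axis of bed, either way round below 0.05 rad and horizontal distance between plate_blue_bighole and big_pin below 0.004 m)) or (not (y of small_pin_tip in the frame of bed above 0.0575 m) and (z of plate_green_grip in the frame of bed between 0.0405 and 0.0445 m and x of plate_green_grip in the frame of bed between -0.004 and 0.004 m and y of plate_green_grip in the frame of bed between -0.004 and 0.004 m and angle between plate_green_grip's own z axis and vertical below 0.03 rad and angle between the y axis of plate_green_grip and the y axis of bed, either way round below 0.05 rad and horizontal distance between plate_green_bighole and big_pin below 0.004 m)))); the robot touches nothing.
It fails at once if a bystander (bottle, pot, jar, meter, tape, screwdriver, pliers) is moved more than 30 mm (distance of any of bottle, pot, jar, meter, tape, screwdriver, pliers from where it was at the start of the episode above 0.03 m).
It fails at once if the battery is tipped over (more than 35 degrees) (angle between battery_center's own z axis and vertical above 0.6 rad).
It fails at once if the plate that does not fit is moved (more than 30 mm) ((y of small_pin_tip in the frame of bed above 0.0575 m and distance of plate_green_grip from where it was at the start of the episode above 0.03 m) or (not (y of small_pin_tip in the frame of bed above 0.0575 m) and distance of plate_blue_grip from where it was at the start of the episode above 0.03 m)).
It fails at once if a plate is dropped onto the pins instead of lowered (faster than 0.4 m/s near its seat) ((horizontal distance between plate_green_grip and bed below 0.03 m and z of plate_green_grip in the frame of bed below 0.075 m and linear speed of plate_green above 0.4 m/s) or (horizontal distance between plate_blue_grip and bed below 0.03 m and z of plate_blue_grip in the frame of bed below 0.075 m and linear speed of plate_blue above 0.4 m/s)).
It fails at once if the battery is dropped into its cradle (faster than 0.4 m/s in it) (horizontal distance between battery_center and cradle below 0.03 m and z of battery_center in the frame of cradle below 0.075 m and linear speed of battery above 0.4 m/s).
It also fails if it takes over 66 s, if anything falls off the work surface, if the arm or the gripper's body presses on something with over 40 N, if the wrist force passes 120 N, or if a joint passes its speed limit or range.

ROBOT

A 6-joint arm with a two-finger parallel gripper is mounted at the origin on the work surface. World frame = base frame: x ahead of the robot, y to its left, z up, the work surface at z = 0. Lengths are in m, angles in rad, forces in N, time in s.
With the tool pointing down it reaches from about 0.425 to 0.95 m from the base axis. Payload 3.5 kg.
Tool frame: the origin (TCP) lies midway between the tips of the shut fingers; the grasp point (between the pads) lies 19 mm behind it; z points along the fingers, y is the line along which they close (so a half turn about z gives the same grasp; the last joint's range is limited). The gripper opens to 85 mm and grips with 20 to 120 N. Pads are 22 mm wide; open, the fingers measure 114 mm over their backs; the gripper's body (76 mm by 85 mm) begins 54 mm behind the grasp point. The pads swing forward as they close: fully open they stand 13 mm farther back than shut.
Start: joints at [-0.15, 0.286, 1.577, -0, 1.279, -0.15], TCP at [0.675, 0, 0.231] pointing down, gripper open.
Joint ranges: [-2.77, 2.77], [-0.9, 2.22], [0.21, 2.48], [-1.53, 4.67], [0.24, 2.81], [-2.84, 2.84]. Speed limits (rad/s): [2.79, 2.79, 3.14, 3.14, 3.14, 3.14].

INTERFACE

Orientations are given as a unit quaternion [x, y, z, w].
In Python, from plant import ctrl, cams, order gives the robot as it stands.
- The arm moves only by the tool move_arm, never from a script. Its argument "plan" is one flat list of numbers, 7 for each row, row after row: the shift along the world's x, y, z in mm, then the turn, a rotation vector about the world's x, y, z in degrees, then the finger opening in mm, from 0 to 85.4. A call has 1 to 12 rows; each row shifts and turns the commanded pose from where the row before left it; what a row does not reach is not made up. A row lasts 1/10 s, in which the tool goes at most 50 mm and 8.59 degrees, less where a joint would pass 70% of its speed; a pose out of reach is approached as far as the arm can. A call is refused whole if a number of a shift passes 50 or a number of a turn 8.59, either way. A call with a gripper value outside its range is refused whole. The fingers move at their own pace and stop on an object; "newtons" is the grip in N (left out, the last holds). Time passes only in rows, so rows that do not move let the fingers close. It gives the time, the measured TCP pose, the force, the opening and the grip force at its end, in the units of the state.
- ctrl.get_state(): the state, without advancing time (a new reading comes with each control period).
- cams.read_camera(name): name is "scene" or "side" or "wrist"; returns a dict with "color" (480x640x3 uint8, red, green, blue), "fov_y" (degrees; the focal length in pixels is half the picture's height over the tangent of half this angle, whatever the lens; pixels are square), "cx", "cy" (the principal point, pixels), "k1" (the pictures are not rectified: a ray, as slopes to the right and down, at radius r is drawn at 1 + k1 r^2 times it, then the intrinsics apply), "origin" and "orientation" of the camera in the world; the wrist camera has in their place "T_tool_cam" (4x4, takes a point from camera to tool coordinates, whose origin is the TCP and whose axes are the flange's). Camera axes: x right, y up, looking along -z (the intrinsics and any distortion apply to the point x, -y, -z); pixel columns grow to the right and rows downward; lengths in m; the calibration is good to about 2 mm. A picture is of the moment at which its call begins: read the wrist's pose just before it. There is no depth.
- order.sign_off(): hands the job in; it is judged then, once.
The state is a dict: "time": time; "qpos": joint angles; "dq": joint speeds; "joint_efforts": joint torques, N m; "eef_pos": TCP position; "tcp_rot": TCP orientation; "contact_force": force on the tool from outside, world axes, zero at the start; "wrist_torque": the same for the moment, N m; "opening": opening from 0.0 (shut) to 1.0 (fully open); "finger_force": force on a finger pad.
Only numpy, scipy, OpenCV 4.12 (cv2) and the standard library are available. Lean on these libraries where they do the work, as an engineer would, in place of code of your own. Each camera call takes 0.05 s, during which the arm holds its last target. There are 200 camera calls.

## Working session

There is one attempt and no reset: what is moved stays moved. The work goes in short steps, Python scripts to look and compute and a tool call to move; the robot and the scene stay as the last step left them, time stands still between calls to the robot, and variables do not carry over. Pictures are saved under pics/ and viewed, at most 13 in all, crops included, and the job is handed in when it is done.

Besides the shell and the picture viewer there is one more tool, called after "Call:" by a JSON object that holds its "api" and its "payload". move_arm: Moves the arm, as the interface text tells. Its arguments: {"type":"object","properties":{"plan":{"type":"array","items":{"type":"number"}},"newtons":{"type":"number"}},"required":["plan"]}

```bash
mkdir -p pics; ls
cat > h.py <<'E'
import numpy as np, cv2
from scipy.spatial.transform import Rotation as R
from plant import ctrl, cams, order
def look(name, fn=None):
    s=ctrl.get_state(); c=cams.read_camera(name)
    if 'T_tool_cam' in c:
        T=np.eye(4); T[:3,:3]=R.from_quat(s['tcp_rot']).as_matrix(); T[:3,3]=s['eef_pos']
        M=T@np.array(c['T_tool_cam'])
    else:
        M=np.eye(4); M[:3,:3]=R.from_quat(c['orientation']).as_matrix(); M[:3,3]=c['origin']
    c['M']=M; c['f']=240/np.tan(np.radians(c['fov_y'])/2)
    if fn: cv2.imwrite('pics/'+fn, c['color'][:,:,::-1]); np.save('pics/'+fn+'.npy',dict(c),allow_pickle=True)
    return c
def load(fn): return np.load('pics/'+fn+'.npy',allow_pickle=True).item()
def w(c,u,v,z):
    K=np.array([[c['f'],0,c['cx']],[0,c['f'],c['cy']],[0,0,1.]])
    p=cv2.undistortPoints(np.array([[[u,v]]],float),K,np.array([c['k1'],0,0,0.]),None)[0,0]
    d=c['M'][:3,:3]@np.array([p[0],-p[1],-1]); o=c['M'][:3,3]
    return o+d*(z-o[2])/d[2]
def px(c,P):
    q=c['M'][:3,:3].T@(np.array(P,float)-c['M'][:3,3]); a=np.array([q[0],-q[1]])/-q[2]
    return a*(1+c['k1']*(a@a))*c['f']+[c['cx'],c['cy']]
E
python3 - <<'E'
from h import *
for n in('scene','side','wrist'):
    c=look(n,n+'0.png'); print(n,c['fov_y'],c['cx'],c['cy'],c['k1'],c['M'].round(3).tolist())
a=[cv2.imread(f'pics/{n}0.png') for n in('scene','side')]
E
```

```text
pics
scene 52.09706808219621 322.6941878134962 238.16242124751338 0.03103628945199662 [[0.578, -0.483, 0.658, 1.318], [0.816, 0.331, -0.474, -0.514], [0.011, 0.811, 0.585, 0.755], [0.0, 0.0, 0.0, 1.0]]
side 47.10658864636366 318.7568130899202 247.53895858846226 -0.0660676705240682 [[0.998, 0.039, -0.058, 0.456], [-0.069, 0.678, -0.731, -0.966], [0.011, 0.734, 0.679, 0.998], [0.0, 0.0, 0.0, 1.0]]
wrist 65.34378551722979 326.1060412611744 242.62418956157796 -0.052206565326228194 [[1.0, -0.001, 0.002, 0.675], [0.0, 0.961, 0.277, 0.07], [-0.002, -0.277, 0.961, 0.373], [0.0, 0.0, 0.0, 1.0]]
```

View pics/scene0.png

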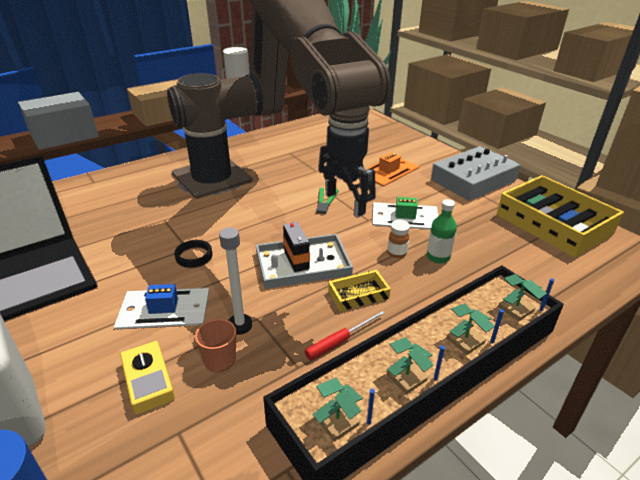

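View pics/side0.png

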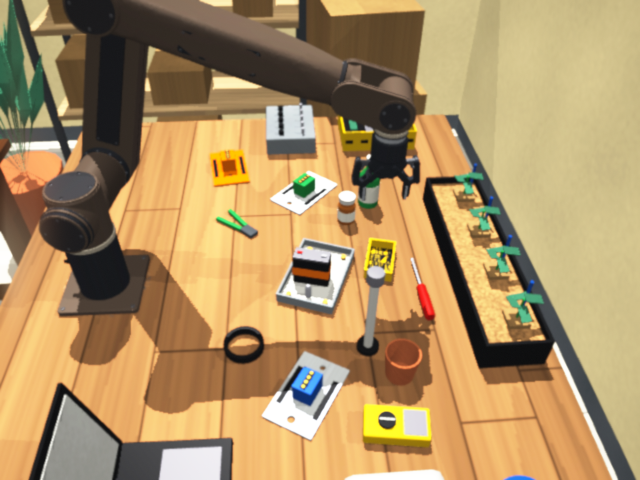

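View pics/wrist0.png

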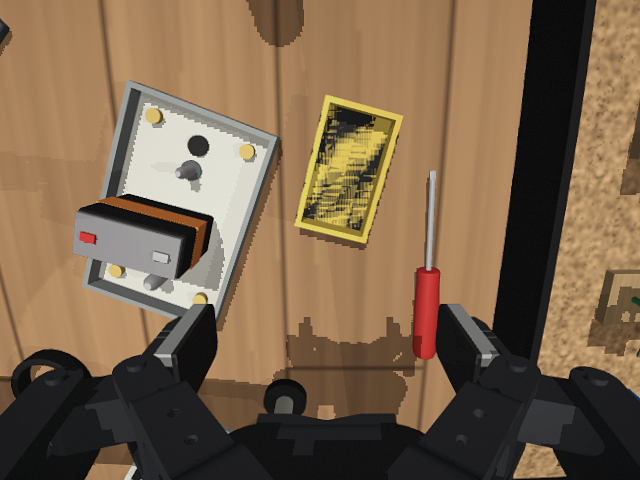

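The wrist picture shows:
- The tray, with corners at (130,82), (278,137) and (83,287).
- The small pin at (190,170), inboard of the cap at (198,146). That puts the pins 115 mm apart, so the green plate is the match.
- The battery top, centred at about (130,243).
- The cradle, with corners at (327,95), (403,116), (365,248) and (296,227).

Things that could be mistaken for the green plate:
- Green plate: side (303,187), scene (405,210).
- Orange look-alike: side (230,165).
- Blue plate: side (307,385).

Things that could be mistaken for the cradle:
- Striped cradle: side (380,260).
- Yellow crate: side (377,130).

By the description I choose the green plate and the small striped cradle.

Run:
```python
from h import *
c=load('wrist0.png'); 
def P(n,z,*uv):
    a=np.array([w(c,u,v,z) for u,v in uv]); print(n,(a[:,:2]*1000).round(1).tolist()); return a[:,:2]
t=P('tray',.026,(130,82),(278,137),(83,287))
print('lens',np.linalg.norm(t[1]-t[0]),np.linalg.norm(t[2]-t[0]),'centre',(t[1]+t[2])/2)
d=t[0]-t[2]; print('tray yaw y-axis deg',np.degrees(np.arctan2(d[1],d[0]))-90); d2=t[1]-t[0];print('x',np.degrees(np.arctan2(d2[1],d2[0])))
P('cap',.009,(198,146)); P('foot',.008,(190,172))
b=P('batt',.091,(83,208),(187,237),(180,278),(75,250)); print(b.mean(0))
k=P('cradle',.03,(327,95),(403,116),(365,248),(296,227)); print(k.mean(0),[np.linalg.norm(k[i]-k[i-1]) for i in range(4)])
d=k[0]-k[3];print(np.degrees(np.arctan2(d[1],d[0]))-90)
s=ctrl.get_state(); print(s['tcp_rot'],R.from_quat(s['tcp_rot']).as_matrix().round(3).tolist(),s['opening'],s['time'])
c=load('side0.png')
P('bat grey',.091,(312,256));P('green top, orange, blue',.0515,(304,180),(230,158),(309,379)); P('mast,pot,jar,bottle',0,(368,345),(402,378),(346,218),(369,203))
i=cv2.imread('pics/side0.png')
cv2.imwrite('pics/crop1.png',np.hstack([cv2.resize(i[140:260,200:400],(800,480),interpolation=cv2.INTER_CUBIC)]))
```

```text
tray [[501.1, 116.9], [630.5, 68.6], [424.0, -77.7]]
lens 0.13817722316027378 0.20936435536650344 centre [ 0.5272902 -0.0045822]
tray yaw y-axis deg -21.593998188530833
x -20.47758516392214
cap [[551.7, 60.7]]
foot [[541.3, 36.1]]
batt [[483.3, 16.8], [564.3, -6.8], [554.8, -41.4], [470.2, -17.7]]
[ 0.51815428 -0.01229421]
cradle [[674.5, 103.8], [741.1, 86.6], [711.1, -34.2], [645.3, -13.6]]
[0.69299293 0.03565471] [np.float64(0.12093067912438428), np.float64(0.06877191574234033), np.float64(0.124524105359847), np.float64(0.06889312627142391)]
-13.94993559636464
[ 7.07103059e-01  7.07109872e-01 -5.55780853e-04 -7.64874919e-04] [[-0.0, 1.0, -0.002], [1.0, 0.0, 0.0], [0.0, -0.002, -1.0]] 1.0011861366925308 0.15
bat grey [[516.2, -18.4]]
green top, orange, blue [[514.8, 344.8], [293.5, 472.7], [490.9, -335.4]]
mast,pot,jar,bottle [[630.2, -219.7], [691.3, -311.4], [627.8, 226.9], [702.5, 291.5]]
```

View pics/crop1.png

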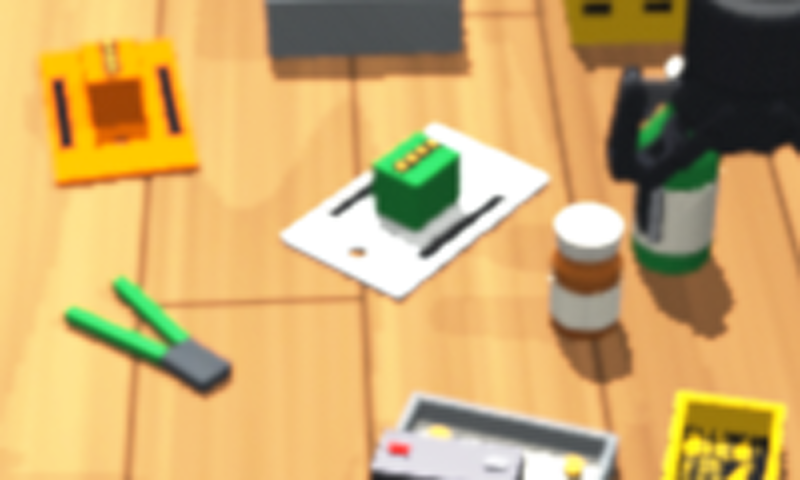

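The crop shows the green block on a white plate at (420,180), with one hole at (357,250). The orange look-alike is at (120,110). The green plate is confirmed. Next I go above the battery.

Call:
{"api": "move_arm", "payload": {"plan": [-20,-2,0,0,0,8.3,85,-20,-2,0,0,0,8.3,85,-20,-2,0,0,0,8.3,85,-20,-2,0,0,0,8.3,85,-20,-2,0,0,0,8.3,85,-20,-2,0,0,0,8.3,85,-20,-2,0,0,0,8.3,85,-17,-1,0,0,0,8.3,85,0,0,0,0,0,7.6,85,0,0,0,0,0,0,85,0,0,0,0,0,0,85]}}

```text
time: 1.25
eef_pos: [0.518, -0.015, 0.2312]
tcp_rot: [0.141, 0.99, 0.0, -0.0]
contact_force: [-0.9, 0.7, -0.2]
opening: 0.996
finger_force: 0.0
```

Run:
```python
from h import *
c=look('wrist','wrist1.png'); s=ctrl.get_state(); print(s['time'],s['eef_pos'],s['qpos'],R.from_quat(s['tcp_rot']).as_matrix().round(3).tolist(),c['M'].round(3).tolist())
c=load('side0.png')
a=np.array([w(c,u,v,.006) for u,v in[(270.2,198.8),(300,214.5),(337,184.5),(308,170.8)]]);print(a.round(3).tolist(),a.mean(0),[np.linalg.norm(a[i]-a[i-1]) for i in range(4)]); print('hole',w(c,289,202.5,.006)); d=a[2]-a[1];print(np.degrees(np.arctan2(d[1],d[0])))
```

```text
1.3 [ 0.51812748 -0.01497047  0.23123911] [-2.24790163e-01 -6.24809548e-02  1.95747618e+00 -9.63461011e-06
  1.24669501e+00 -1.51401384e+00] [[-0.961, 0.278, -0.0], [0.278, 0.961, 0.0], [0.0, -0.0, -1.0]] [[0.278, -0.923, -0.267, 0.45], [0.961, 0.267, 0.077, 0.004], [0.0, -0.277, 0.961, 0.374], [0.0, 0.0, 0.0, 1.0]]
[[0.414, 0.32, 0.006], [0.498, 0.242, 0.006], [0.616, 0.379, 0.006], [0.533, 0.456, 0.006]] [0.5152643  0.34941273 0.006     ] [np.float64(0.18047815663443773), np.float64(0.11420756689841388), np.float64(0.1808386386775989), np.float64(0.11364214784157206)]
hole [0.46857357 0.29920835 0.006     ]
49.15141947672324
```

View pics/wrist1.png

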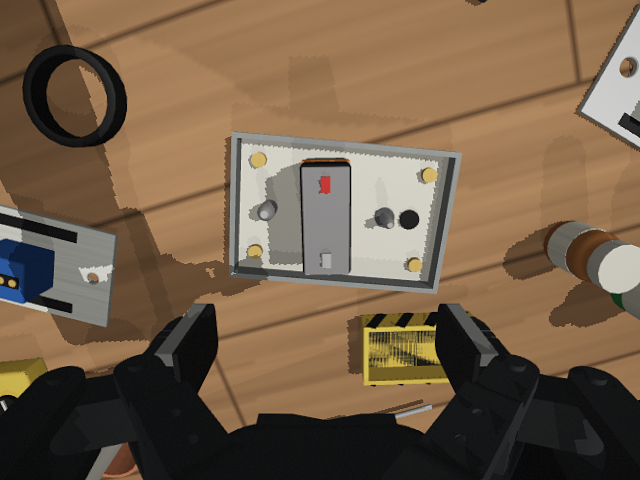

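The battery top corners are (302,160), (350,161), (351,274) and (304,273). The tray corners are (232,133), (461,154), (437,293) and (229,277). The cap at (409,220) lies outboard of the small pin.

Run:
```python
from h import *
c=load('wrist1.png')
def P(n,z,*uv):
    a=np.array([w(c,u,v,z) for u,v in uv]); print(n,(a[:,:2]*1000).round(1).tolist(),'mean',(a.mean(0)*1000).round(1),[round(1000*np.linalg.norm(a[i]-a[i-1]),1) for i in range(len(a))]); return a[:,:2]
def ang(d): return round(np.degrees(np.arctan2(d[1],d[0])),1)
b=P('batt',.091,(302,160),(350,161),(351,274),(304,273)); print(ang(b[3]-b[0]),ang(b[2]-b[1]),ang(b[1]-b[0]),ang(b[2]-b[3]))
t=P('tray',.026,(232,133),(461,154),(437,293),(229,277)); print([ang(t[i]-t[i-1]) for i in range(4)])
P('cap',.009,(409,220)); P('pins tip',.042,(267,205),(379,213)); P('bosses',.014,(258,159),(429,175),(414,265),(254,251))
```

```text
batt [[462.4, -17.9], [473.0, 16.1], [559.7, -6.5], [548.3, -42.8]] mean [510.8 -12.8  91. ] [np.float64(89.4), np.float64(35.7), np.float64(89.6), np.float64(38.0)]
-16.1 -14.6 72.7 72.5
tray [[424.6, -76.5], [500.0, 118.4], [629.2, 69.6], [554.1, -126.9]] mean [527.   -3.9  26. ] [np.float64(139.0), np.float64(209.0), np.float64(138.1), np.float64(210.3)]
[np.float64(158.8), np.float64(68.8), np.float64(-20.7), np.float64(-110.9)]
cap [[551.9, 61.3]] mean [551.9  61.3   9. ] [np.float64(0.0)]
pins tip [[493.7, -63.7], [528.8, 31.3]] mean [511.3 -16.2  42. ] [np.float64(101.4), np.float64(101.4)]
bosses [[453.1, -63.6], [512.7, 88.8], [598.0, 55.1], [538.3, -97.1]] mean [525.5  -4.2  14. ] [np.float64(91.5), np.float64(163.7), np.float64(91.7), np.float64(163.6)]
```

Call:
{"api": "move_arm", "payload": {"plan": [-5,2,-40,0,0,0,85,0,0,-40,0,0,0,85,0,0,-40,0,0,0,85,0,0,-30,0,0,0,85,0,0,-18,0,0,0,85,0,0,0,0,0,0,85,0,0,0,0,0,0,0,0,0,0,0,0,0,0,0,0,0,0,0,0,0,0,0,0,0,0,0,0,0,0,0,0,0,0,0], "newtons": 60}}

```text
time: 2.4
eef_pos: [0.5144, -0.0135, 0.0652]
tcp_rot: [0.139, 0.99, -0.0, 0.002]
contact_force: [-0.9, -0.9, 6.5]
opening: 0.454
finger_force: 61.8
```

Call:
{"api": "move_arm", "payload": {"plan": [0,0,0,0,0,0,0,0,0,0,0,0,0,0,0,0,0,0,0,0,0,0,0,10,0,0,0,0,0,0,20,0,0,0,0,0,0,20,0,0,0,0]}}

```text
time: 3.0
eef_pos: [0.511, -0.0124, 0.1122]
tcp_rot: [0.139, 0.99, 0.0, -0.002]
contact_force: [0.2, 0.1, -3.9]
opening: 0.455
finger_force: 61.3
```

The battery is held. Next: lift it, turn it by -88°, and carry it to above the cradle.

Call:
{"api": "move_arm", "payload": {"plan": [0,0,40,0,0,0,0,0,0,40,0,0,-8,0,18,5,0,0,0,-8,0,18,5,0,0,0,-8,0,18,5,0,0,0,-8,0,18,5,0,0,0,-8,0,18,5,0,0,0,-8,0,18,5,0,0,0,-8,0,18,5,0,0,0,-8,0,18,5,0,0,0,-8,0,18,5,0,0,0,-8,0,18,4,0,0,0,-8,0]}}

```text
time: 4.2
eef_pos: [0.6922, 0.0367, 0.1912]
tcp_rot: [0.79, 0.613, -0.002, -0.002]
contact_force: [-0.7, 0.7, -4.2]
opening: 0.454
finger_force: 61.8
```

Call:
{"api": "move_arm", "payload": {"plan": [0,0,0,0,0,0,0,0,0,0,0,0,0,0,0,0,0,0,0,0,0,0,0,0,0,0,0,0,0,0,0,0,0,0,0]}}

```text
time: 4.7
eef_pos: [0.6924, 0.0359, 0.1934]
tcp_rot: [0.788, 0.616, -0.0, -0.0]
contact_force: [0.9, 1.1, -4.4]
opening: 0.453
finger_force: 61.9
```

Run:
```python
from h import *
c=look('wrist','wrist2.png'); d=look('side','side2.png'); s=ctrl.get_state(); print(s['time'],s['eef_pos'],s['opening'],s['contact_force'],R.from_quat(s['tcp_rot']).as_matrix().round(3).tolist())
cv2.imwrite('pics/c2.png',np.hstack([cv2.resize(c['color'],(400,300)),cv2.resize(d['color'][110:360,220:553],(400,300))])[:,:,::-1])
```

```text
4.8 [0.69271443 0.03593026 0.19356175] 0.4586996901828569 [-0.43280196 -0.16189845 -4.54437959] [[0.242, 0.97, 0.0], [0.97, -0.242, -0.0], [-0.0, 0.0, -1.0]]
```

View pics/c2.png

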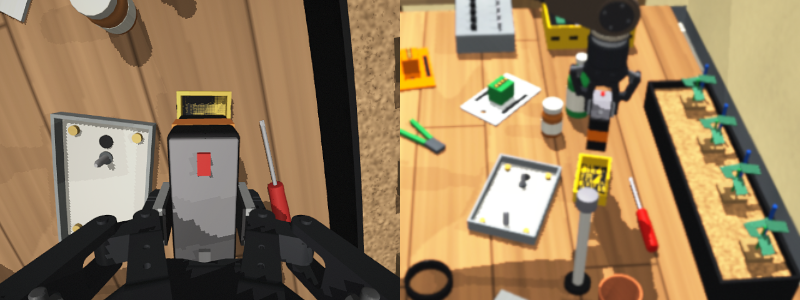

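The battery hangs upright and square over the cradle: cradle top edge at (178–230, 92), battery centred at x = 203. I lower it.

Call:
{"api": "move_arm", "payload": {"plan": [0,0,-30,0,0,0,0,0,0,-30,0,0,0,0,0,0,-25,0,0,0,0,0,0,-15,0,0,0,0,0,0,-10,0,0,0,0,0,0,-8,0,0,0,0,0,0,-4,0,0,0,0,0,0,-3,0,0,0,0,0,0,0,0,0,0,0,0,0,0,0,0,0,0]}}

```text
time: 5.8
eef_pos: [0.6935, 0.036, 0.0692]
tcp_rot: [0.788, 0.616, 0.001, 0.0]
contact_force: [0.3, 0.3, -3.9]
opening: 0.453
finger_force: 61.9
```

Call:
{"api": "move_arm", "payload": {"plan": [0,0,-3,0,0,0,0,0,0,-2,0,0,0,0,0,0,-2,0,0,0,0,0,0,0,0,0,0,0,0,0,0,0,0,0,0]}}

```text
time: 6.3
eef_pos: [0.6936, 0.0362, 0.0644]
tcp_rot: [0.788, 0.616, 0.0, 0.0]
contact_force: [-5.2, 0.8, 5.8]
opening: 0.455
finger_force: 63.1
```

Call:
{"api": "move_arm", "payload": {"plan": [0,0,0,0,0,0,50,0,0,0,0,0,0,60,0,0,0,0,0,0,75,0,0,0,0,0,0,75,0,0,0,0,0,0,75,0,0,30,0,0,0,75,0,0,40,0,0,0,85,0,0,40,0,0,0,85,0,0,40,0,0,0,85,0,0,10,0,0,0,85,0,0,0,0,0,0,85]}}

```text
time: 7.4
eef_pos: [0.6944, 0.0359, 0.2245]
tcp_rot: [0.788, 0.616, 0.002, 0.002]
contact_force: [-1.1, 0.4, 0.1]
opening: 0.999
finger_force: 0.0
```

Run:
```python
from h import *
c=look('wrist','wrist3.png'); s=ctrl.get_state(); print(s['time'],s['eef_pos'],s['opening'],s['contact_force'],s['qpos'])
```

```text
7.45 [0.69304811 0.03602823 0.22139913] 0.9960046281576169 [-1.05260099 -0.43532943 -0.38778195] [-9.39729596e-02  3.34196725e-01  1.53516945e+00  5.19404754e-06
  1.27146861e+00  1.50378570e-01]
```

View pics/wrist3.png

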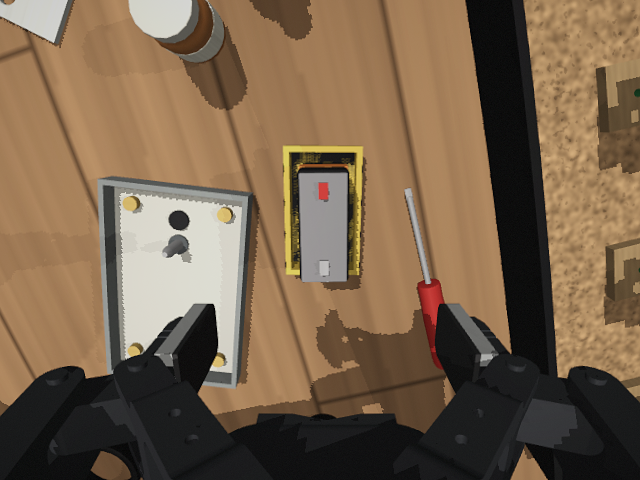

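The battery stands in the cradle, with its top at (299–349, 170–282). I check that with numbers and go to above the green plate.

Run:
```python
from h import *
c=load('wrist3.png')
def P(n,z,*uv):
    a=np.array([w(c,u,v,z) for u,v in uv]); print(n,(a[:,:2]*1000).round(1).tolist(),'mean',(a.mean(0)*1000).round(1),[round(1000*np.linalg.norm(a[i]-a[i-1]),1) for i in range(len(a))]); return a[:,:2]
P('batt',.09,(299,170),(349,170),(347,282),(302,282));P('cradle',.03,(283,147),(363,147),(360,276),(286,273))
P('tray',.026,(101,179),(254,193),(236,387))
P('cap',.009,(179,220));P('boss',.014,(132,203),(225,215))
print([px(c,p).round() for p in [(.5428,.0379,.042),(.5428,.0379,.009),(.518,.0615,.009)]])
```

```text
batt [[686.7, 84.5], [722.2, 75.7], [700.8, -9.8], [666.0, -1.1]] mean [693.9  37.3  90. ] [np.float64(88.0), np.float64(36.7), np.float64(88.1), np.float64(35.9)]
cradle [[673.1, 103.1], [741.3, 86.1], [712.3, -31.4], [643.9, -11.0]] mean [692.7  36.7  30. ] [np.float64(117.8), np.float64(70.3), np.float64(121.0), np.float64(71.4)]
tray [[501.9, 117.7], [635.7, 70.0], [554.7, -125.9]] mean [564.1  20.6  26. ] [np.float64(249.3), np.float64(142.1), np.float64(212.1)]
cap [[552.2, 61.0]] mean [552.2  61.    9. ] [np.float64(0.0)]
boss [[515.4, 88.9], [599.7, 55.3]] mean [557.5  72.1  14. ] [np.float64(90.7), np.float64(90.7)]
[array([165., 254.]), array([178., 244.]), array([147., 228.])]
```

Call:
{"api": "move_arm", "payload": {"plan": [-20,35,0,0,0,-3,85,-20,35,0,0,0,-3,85,-20,35,0,0,0,-3,85,-20,35,0,0,0,-3,85,-20,35,0,0,0,-3,85,-20,35,0,0,0,-3,85,-20,35,0,0,0,-3,85,-20,35,0,0,0,-3,85,-18,33,0,0,0,-3,85,0,0,0,0,0,0,85,0,0,0,0,0,0,85,0,0,0,0,0,0,85]}}

```text
time: 8.65
eef_pos: [0.5148, 0.348, 0.2194]
tcp_rot: [0.91, 0.415, -0.002, 0.0]
contact_force: [-0.8, 0.2, 1.1]
opening: 0.998
finger_force: 0.0
```

Run:
```python
from h import *
c=look('wrist','wrist4.png'); s=ctrl.get_state(); print(s['time'],s['eef_pos'],R.from_quat(s['tcp_rot']).as_matrix().round(3).tolist())
```

```text
8.7 [0.51517877 0.34782166 0.21991902] [[0.657, 0.754, -0.002], [0.754, -0.657, -0.001], [-0.002, -0.001, -1.0]]
```

View pics/wrist4.png

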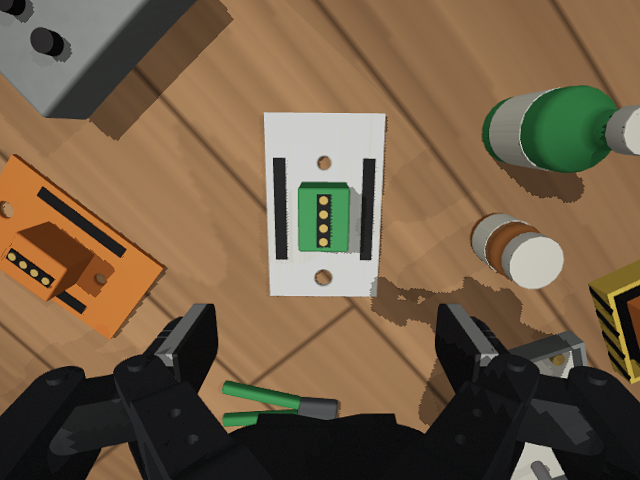

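The green plate's corners are (264,113), (386,114), (379,297) and (271,296). Its small hole is at (324,163), its big hole at (323,278), and the block top is at (300–349, 192–252).

Run:
```python
from h import *
c=load('wrist4.png')
def P(n,z,*uv):
    a=np.array([w(c,u,v,z) for u,v in uv]); print(n,(a[:,:2]*1000).round(1).tolist(),'mean',(a.mean(0)*1000).round(1),[round(1000*np.linalg.norm(a[i]-a[i-1]),1) for i in range(len(a))]); return a[:,:2]
def ang(d): return round(np.degrees(np.arctan2(d[1],d[0])),1)
p=P('plate',.006,(264,113),(386,114),(379,297),(271,296)); print([ang(p[i]-p[i-1]) for i in range(4)])
h=P('holes',.006,(324,163),(323,278)); print(ang(h[0]-h[1])); print('grip from hole',h[1]+(h[0]-h[1])*70/115)
P('block',.051,(300,192),(348,192),(349,252),(300,252))
```

```text
plate [[530.5, 452.1], [613.4, 378.8], [495.4, 242.2], [411.5, 316.6]] mean [512.7 347.4   6. ] [np.float64(180.3), np.float64(110.7), np.float64(180.5), np.float64(112.1)]
[np.float64(48.7), np.float64(-41.5), np.float64(-130.8), np.float64(138.5)]
holes [[542.0, 382.5], [465.5, 296.3]] mean [503.8 339.4   6. ] [np.float64(115.3), np.float64(115.3)]
48.4
grip from hole [0.51209298 0.34878886]
block [[513.7, 380.0], [543.9, 353.8], [510.8, 313.0], [478.4, 341.0]] mean [511.7 347.   51. ] [np.float64(52.6), np.float64(40.1), np.float64(52.6), np.float64(42.8)]
```

Call:
{"api": "move_arm", "payload": {"plan": [-3,0,-40,0,0,-0.5,85,0,0,-45,0,0,0,85,0,0,-45,0,0,0,85,0,0,-35,0,0,0,85,0,0,-25,0,0,0,85,0,0,-13,0,0,0,85,0,0,0,0,0,0,85,0,0,0,0,0,0,0,0,0,0,0,0,0,0,0,0,0,0,0,0,0,0,0,0,0,0,0,0,0,0,0,0,0,0,0], "newtons": 80}}

```text
time: 9.9
eef_pos: [0.5135, 0.3499, 0.0207]
tcp_rot: [0.912, 0.411, 0.002, -0.0]
contact_force: [0.3, -0.3, 6.6]
opening: 0.499
finger_force: 84.9
```

Call:
{"api": "move_arm", "payload": {"plan": [0,0,0,0,0,0,0,0,0,0,0,0,0,0,0,0,10,0,0,0,0,0,0,20,0,0,0,0,0,0,30,0,0,0,0,0,0,0,0,0,0,0,0,0,0,0,0,0,0]}}

```text
time: 10.6
eef_pos: [0.5117, 0.3489, 0.078]
tcp_rot: [0.912, 0.411, 0.0, 0.0]
contact_force: [-0.8, -0.7, -5.4]
opening: 0.504
finger_force: 83.9
```

The plate is held. I raise it and carry it over to the tray, turning it by +20.4°.

Call:
{"api": "move_arm", "payload": {"plan": [0,0,40,0,0,0,0,0,0,35,0,0,0,0,1.5,-35,0,0,0,2,0,1.5,-35,0,0,0,2,0,1.5,-35,0,0,0,2,0,1.5,-35,0,0,0,2,0,1.5,-35,0,0,0,2,0,1.5,-35,0,0,0,2,0,1.5,-35,0,0,0,2,0,1.5,-35,0,0,0,2,0,1.5,-35,0,0,0,2,0,1,-37,0,0,0,2.4,0]}}

```text
time: 11.8
eef_pos: [0.5246, -0.0039, 0.1505]
tcp_rot: [0.824, 0.566, -0.002, -0.002]
contact_force: [-0.2, -0.2, -3.5]
opening: 0.503
finger_force: 83.8
```

Call:
{"api": "move_arm", "payload": {"plan": [0,0,-20,0,0,0,0,0,0,-10,0,0,0,0,0,0,0,0,0,0,0,0,0,0,0,0,0,0,0,0,0,0,0,0,0]}}

```text
time: 12.3
eef_pos: [0.5267, -0.0023, 0.1236]
tcp_rot: [0.824, 0.566, 0.0, 0.0]
contact_force: [-0.3, -0.2, -3.6]
opening: 0.501
finger_force: 83.8
```

Run:
```python
from h import *
c=look('wrist','wrist5.png'); s=ctrl.get_state(); print(s['time'],s['eef_pos'],R.from_quat(s['tcp_rot']).as_matrix().round(3).tolist(),s['contact_force'],s['opening'])
d=look('side','side5.png'); e=look('scene','scene5.png')
S=cv2.resize(d['color'][180:330,240:440],(400,300),interpolation=cv2.INTER_CUBIC); E=cv2.resize(e['color'][150:300,210:410],(400,300),interpolation=cv2.INTER_CUBIC)
W=cv2.resize(c['color'],(400,300))
cv2.imwrite('pics/c5.png',np.vstack([np.hstack([W,c['color'][60:360,120:520]]),np.hstack([S,E])])[:,:,::-1])
```

```text
12.35 [ 0.52697821 -0.0023671   0.1239969 ] [[0.359, 0.933, 0.001], [0.933, -0.359, -0.0], [0.0, 0.001, -1.0]] [ 0.67250688  0.49649417 -4.17648243] 0.5036610101249398
```

View pics/c5.png

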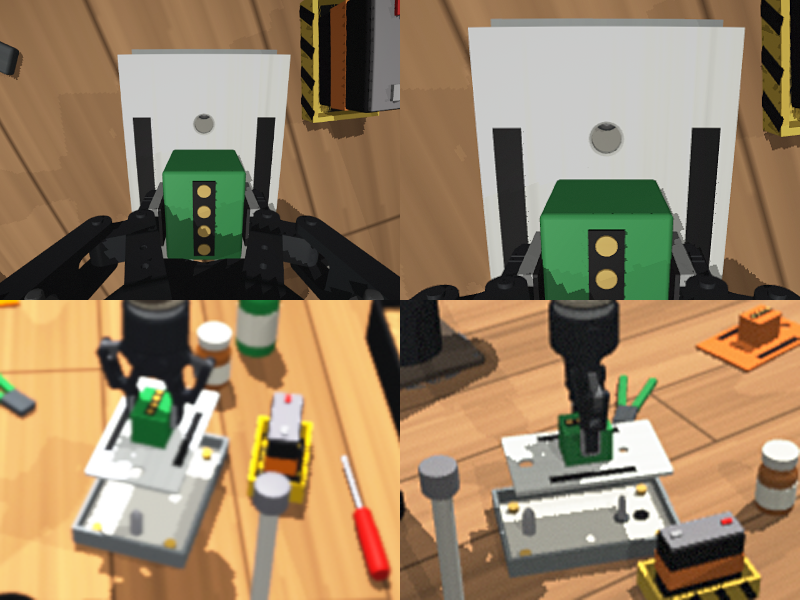

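The wrist view has the small hole at (326,198), the plate's far corners at (189,88) and (465,88), and the tray's far wall ends at (211,80) and (443,80). The two outer views show the plate level above the tray with the pins below it.

Run:
```python
from h import *
c=load('wrist5.png')
def P(n,z,*uv):
    a=np.array([w(c,u,v,z) for u,v in uv]); print(n,(a[:,:2]*1000).round(1).tolist(),'mean',(a.mean(0)*1000).round(1),[round(1000*np.linalg.norm(a[i]-a[i-1]),1) for i in range(len(a))]); return a[:,:2]
def ang(d): return round(np.degrees(np.arctan2(d[1],d[0])),1)
g=cv2.cvtColor(c['color'],cv2.COLOR_RGB2GRAY)
for z in(.108,.111,.114):
    y=np.array([.359,.933])
    h=P('hole',z,(326,198)); p=P('far',z,(189,88),(465,88)); print(z,'centre',(h[0]-.045*y)*1000,(p.mean(0)-.09*y)*1000,ang(p[1]-p[0]))
t=P('wall',.026,(211,80),(443,80));print(ang(t[1]-t[0]),t.mean(0)-.105*y)
# refine tray tip predictions with clean early images
y=np.array([.3616,.932]);C=np.array([.5267,-.0041])
for fn in('wrist0','wrist1','wrist3','side5','scene5'):
    k=load(fn+'.png');print(fn,[px(k,[*(C+d*y),.042]).round(1).tolist() for d in(-.07,.045)])
k=load('wrist1.png');a=k['color'][120:300,220:470];cv2.imwrite('pics/c6.png',cv2.resize(a,(800,576),interpolation=cv2.INTER_CUBIC)[:,:,::-1])
```

```text
hole [[542.5, 38.8]] mean [542.5  38.8 108. ] [np.float64(0.0)]
far [[507.2, 100.1], [610.5, 60.5]] mean [558.9  80.3 108. ] [np.float64(110.6), np.float64(110.6)]
0.108 centre [526.31295247  -3.17064708] [526.5406303   -3.64137472] -21.0
hole [[542.6, 39.3]] mean [542.6  39.3 111. ] [np.float64(0.0)]
far [[508.1, 99.4], [609.4, 60.6]] mean [558.7  80.  111. ] [np.float64(108.5), np.float64(108.5)]
0.111 centre [526.48982903  -2.71175206] [526.40811268  -3.96649525] -21.0
hole [[542.8, 39.7]] mean [542.8  39.7 114. ] [np.float64(0.0)]
far [[508.9, 98.7], [608.3, 60.6]] mean [558.6  79.7 114. ] [np.float64(106.4), np.float64(106.4)]
0.114 centre [526.66670559  -2.25285704] [526.27559507  -4.29161579] -21.0
wall [[498.7, 118.4], [629.4, 68.2]] mean [564.   93.3  26. ] [np.float64(140.0), np.float64(140.0)]
-21.0 [ 0.52633967 -0.00466422]
wrist0 [[147.9, 286.1], [178.2, 173.7]]
wrist1 [[263.8, 214.8], [389.6, 225.7]]
wrist3 [[165.2, 361.4], [165.1, 254.1]]
side5 [[307.0, 285.9], [321.2, 254.3]]
scene5 [[273.4, 253.5], [320.5, 246.8]]
```

View pics/c6.png

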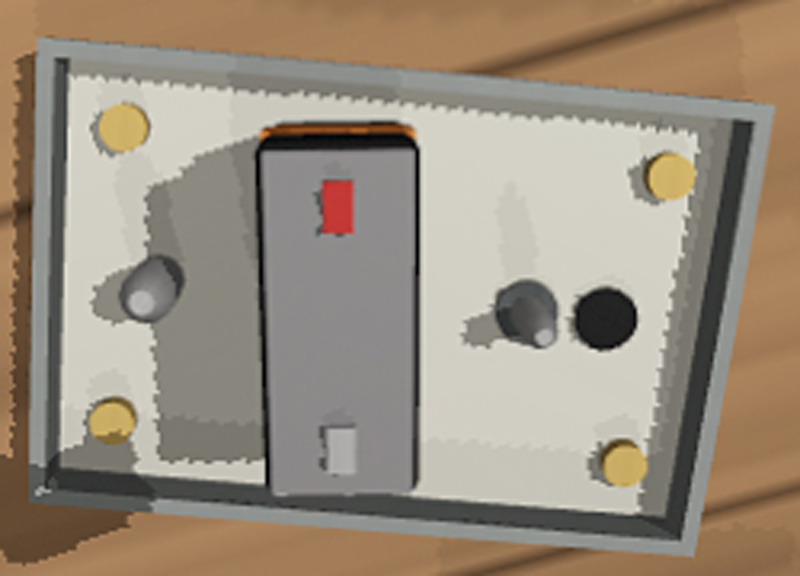

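The pin tips in the crop are at (141,301) and (544,337), which match the predicted tray pose to under 1 mm. I shift -1 mm in y and lower the plate until the pins just engage.

Call:
{"api": "move_arm", "payload": {"plan": [0,-1,-20,0,0,0,0,0,0,-20,0,0,0,0,0,0,-10,0,0,0,0,0,0,-5,0,0,0,0,0,0,-5,0,0,0,0,0,0,-4,0,0,0,0,0,0,0,0,0,0,0,0,0,0,0,0,0,0]}}

```text
time: 13.25
eef_pos: [0.5269, -0.004, 0.0598]
tcp_rot: [0.825, 0.566, 0.0, 0.0]
contact_force: [0.2, -0.2, -3.2]
opening: 0.5
finger_force: 83.8
```

Call:
{"api": "move_arm", "payload": {"plan": [0,0,-4,0,0,0,0,0,0,-4,0,0,0,0,0,0,-3,0,0,0,0,0,0,-3,0,0,0,0,0,0,0,0,0,0,0,0,0,0,0,0,0,0]}}

```text
time: 13.85
eef_pos: [0.5264, -0.0039, 0.0451]
tcp_rot: [0.825, 0.566, -0.0, -0.0]
contact_force: [-0.1, -0.0, -3.8]
opening: 0.5
finger_force: 83.8
```

The pins are engaged (underside about 24 mm up) with no force. I continue down to the seat.

Call:
{"api": "move_arm", "payload": {"plan": [0,0,-3,0,0,0,0,0,0,-3,0,0,0,0,0,0,-2,0,0,0,0,0,0,-2,0,0,0,0,0,0,0,0,0,0,0,0,0,0,0,0,0,0]}}

```text
time: 14.45
eef_pos: [0.5264, -0.004, 0.0352]
tcp_rot: [0.825, 0.566, -0.0, -0.0]
contact_force: [0.3, 0.3, -4.1]
opening: 0.501
finger_force: 83.8
```

Call:
{"api": "move_arm", "payload": {"plan": [0,0,-1,0,0,0,0,0,0,-1,0,0,0,0,0,0,0,0,0,0,0,0,0,0,0,0,0,0]}}

```text
time: 14.85
eef_pos: [0.5266, -0.0041, 0.0347]
tcp_rot: [0.825, 0.566, -0.0, -0.0]
contact_force: [-5.2, -0.2, 6.6]
opening: 0.504
finger_force: 84.7
```

Contact on the supports. Release and retreat.

Call:
{"api": "move_arm", "payload": {"plan": [0,0,0,0,0,0,50,0,0,0,0,0,0,60,0,0,0,0,0,0,75,0,0,0,0,0,0,75,0,0,0,0,0,0,75,0,0,20,0,0,0,75,0,0,40,0,0,0,75,0,0,40,0,0,0,75,0,0,40,0,0,0,75,0,0,40,0,0,0,75,0,0,0,0,0,0,75,0,0,0,0,0,0,75]}}

```text
time: 16.05
eef_pos: [0.5271, -0.0041, 0.2146]
tcp_rot: [0.825, 0.566, 0.001, 0.001]
contact_force: [-0.4, 0.2, -0.6]
opening: 0.88
finger_force: 0.0
```

Run:
```python
from h import *
c=look('wrist','wrist7.png'); s=ctrl.get_state(); print(s['time'],s['eef_pos'],s['contact_force'],s['opening'])
d=look('scene','scene7.png')
E=cv2.resize(d['color'][150:300,210:410],(640,480),interpolation=cv2.INTER_CUBIC)
cv2.imwrite('pics/c7.png',np.hstack([c['color'][60:360,120:520],cv2.resize(E,(400,300))])[:,:,::-1])
C=np.array([.5267,-.0041]);y=np.array([.3616,.932]);x=np.array([.932,-.3616])
print('plate corners expected z=.020',[px(c,[*(C+a*x+b*y),.020]).round().tolist() for a,b in[(-.055,.09),(.055,.09),(.055,-.09),(-.055,-.09)]])
```

```text
16.1 [ 0.52609424 -0.00389837  0.21278993] [-0.59872732 -0.12895369 -0.36875889] 0.8783250461488
plate corners expected z=.020 [[261.0, 111.0], [389.0, 112.0], [381.0, 304.0], [269.0, 303.0]]
```

View pics/c7.png

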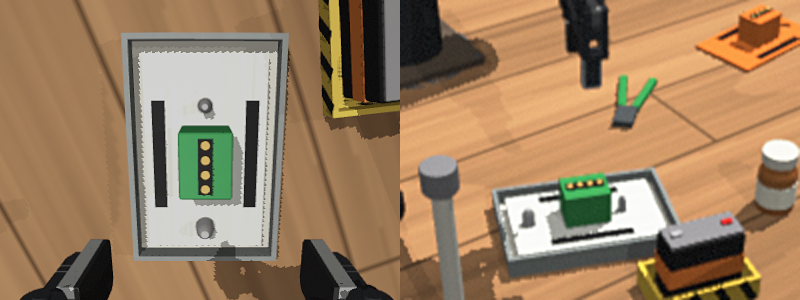

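Both pins stand through the holes, at (205,105) and (205,227). The plate lies flush in the tray and the battery stands upright in the cradle, so I hand it in.

```bash
python3 -c "
from plant import order; print(order.sign_off())"
```

```text
the job is handed in; nothing more can be done
None
```

I handed the job in at about 16 s: the battery stands upright in the striped cradle and the green plate (pins 115 mm apart) lies flush over both pins; no verdict came back at sign-off.

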